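# Snap the sample post into its holder

## Robot

A 7-joint arm with a two-finger parallel gripper is mounted at the origin on the work surface. World frame = base frame: x ahead of the robot, y to its left, z up, the work surface at z = 0. Lengths are in m, angles in rad, forces in N, time in s.
With the tool pointing down it reaches from about 0.425 to 0.925 m from the base axis. Payload 6.8 kg.
Tool frame: the origin (TCP) lies on the centre line of the jaws, within the pads' length; the fingertips stand 11 mm ahead of it and the grasp point (between the pads) lies 8 mm behind it; z points along the fingers, y is the direction in which the jaws open and shut (so a half turn about z gives the same grasp; the last joint's range is limited). The gripper opens to 85 mm and grips with 20 to 120 N. Pads are 22 mm wide; open, the fingers measure 114 mm over their backs; the gripper's body (76 mm by 85 mm) begins 54 mm behind the grasp point. The pads swing forward as they close: fully open they stand 13 mm farther back than shut.
Start: joints at [-1.237, 0.477, 0.022, 1.555, -0.011, 1.109, -0.083], TCP at [0.289, 0.61, 0.242] pointing down, gripper open.
Joint ranges: [-2.96, 2.96], [-0.34, 2.1], [-1.41, 1.46], [0.24, 2.44], [-1.37, 4.51], [0.17, 1.92], [-2.96, 2.96]. Speed limits (rad/s): [2.39, 2.39, 3.14, 3.14, 3.14, 3.14, 3.14].

## Interface

Orientations are given as a rotation vector (axis times angle).
In Python, from bench import r gives the robot as it stands.
- The arm moves only by the tool send_rows, never from a script. Its argument "deltas" is a list of rows, each a list of 7 numbers: the opening, from 0 (shut) to 1 (fully open), then the shift along the tool's x, y, z as a fraction of full scale, then the turn, a rotation vector about the tool's x, y, z as a fraction of full scale. In form: [[hand, x, y, z, ax, ay, az], ...]. A call has 1 to 20 rows; each row is the pose to reach, as a shift and turn from the pose commanded when the call began, along the tool's axes at that moment, turning the shorter way round; what a row does not reach only later rows make up. Full scale, the value 1, is 150 mm for a shift and 180 degrees for a turn. A row lasts 1/12 s, in which the tool goes at most 41.7 mm and 7.16 degrees, less where a joint would pass 70% of its speed; a pose out of reach is approached as far as the arm can. A call with a number of a shift or a turn outside -1 to 1 is refused whole. A call with a gripper value outside its range is refused whole. The fingers move at their own pace and stop on an object; "squeeze" is the grip in N (left out, the last holds). Time passes only in rows, so rows that repeat a pose let the fingers close. It gives the time, the measured TCP pose, the force and the opening at its end, in the units of the state.
- r.get_obs(): the state, without advancing time (a new reading comes with each control period).
- r.grab_frame(name): name is "side" or "top"; returns a dict with "pixels" (420x560x3 uint8, red, green, blue), "camera_matrix" (3x3 intrinsics, pixels), "dist_coeffs" ([k1, k2, p1, p2, k3] as OpenCV has them; the pictures are not rectified), "rvec" (rotation vector, rad) and "tvec" (3), from world to camera coordinates, as OpenCV has them. Camera axes: x right, y down, z forward; pixel columns grow to the right and rows downward; lengths in m; the calibration is good to about 2 mm. A picture is of the moment at which its call begins. There is no depth.
- r.hand_in(): hands the job in, once; it reports no verdict.
The state is a dict: "clock": time; "joints": joint angles; "qvel": joint speeds; "tau": joint torques, N m; "tcp_pos": TCP position; "orientation": TCP orientation; "contact_force": force on the tool from outside, world axes, zero at the start; "moment": the same for the moment, N m; "grip_width": finger opening in m.
Only numpy, scipy, OpenCV 4.12 (cv2) and the standard library are available. Lean on these libraries where they do the work, as an engineer would, in place of code of your own. Each camera call takes 0.05 s, during which the arm holds its last target. There are 200 camera calls.

## Task

Take the square sample post with the spring button out of the white rack and slide it, foot down, into the square post holder, button facing the side with the window: pinch the button flush to get it past the holder's rim, then push the post gently down until the button pops out through the window. Do not force the post against the holder, let go of it at the end, and leave the other things on the bench where they are.

Things in the scene. Friction and masses are not known exactly. Their poses are not given: they have to be found in the camera images.
- post: sample post, aluminium, 100 mm tall, about 0.16 kg: a 24 x 24 mm square shaft whose lowest 8 mm taper to 20 x 20, with a T-shaped head on top (24 mm along x, 60 along y, from 86 to 100 mm up; x faces flush with the shaft's, top flat). Stands in one of the rack's wells. Origin: centre of the foot's underside; z up the post, x towards the side with the spring button.
- button_axis (a point): point on the post's +x face at the button's axis, 50 mm above the post's underside. The round steel button is 12 mm across (edges 44 and 56 mm up) and stands 6.5 mm out of the face. Its sides are straight, so a rim cannot push it in: it has to be pressed. Axes as the post's.
- button (a joint): how far the spring button is pressed, in m: 0 = fully out, 0.0065 = flush with the post's face. The spring pushes outwards with 2.5 N when out, 5 N when flush. Held in only by the holder's bore it reads about 0.004 to 0.005; popped out through the window it reads about 0.
- holder: post holder, fixed to the bench: upright square tube on a 76 x 76 x 8 mm base plate; outside 34 x 34 mm, bore 26 x 26 (1 mm of play each side), walls 4 mm, flat sharp rim 100 mm up, bore floor 8 mm up. A dark plate (5.5 mm thick, flush with the bore) in the +x wall has a 15 x 15 mm window. Origin: centre of the base's underside; z up, x towards the side with the window.
- mouth (a point): centre of the holder's bore at the rim, axes as the holder's. The window's height is set anew each time and not measured: its centre is 25 to 35 mm below the rim, so the post's underside ends 15 to 25 mm above the holder's. With the button pressed against the bore the post stays where it is left; 2 to 8 N push it on. Once popped out, the button stops it going farther.
- rack: white storage block, fixed to the bench, 60 mm (x) by 160 mm (y), 31 mm high, with two square wells 28 x 28 mm, 25 mm deep (floor at 6 mm), centred 45 mm either side of its middle along y. Origin: centre of its underside.
- objective: bystander: stubby dark microscope objective, 34 mm across, 46 tall, standing on the bench; origin: centre of its underside
- dish: bystander: shallow round glass dish, 60 mm across, 14 tall; origin: centre of its underside
- driver: bystander: screwdriver with a black handle, 160 mm long, lying on the bench; origin: centre of its underside as it lies
- reagent: bystander: amber bottle with a white cap, 56 mm across, 110 tall; origin: centre of its underside
- jar: bystander: glass jar with a black lid, 60 mm across, 70 tall; origin: centre of its underside
- cell_tray: bystander: white compartment tray, 90 x 130 x 30 mm; origin: centre of its underside
- lens_ring: bystander: flat dark ring, 50 mm across, 12 tall; origin: centre of its underside
- spare: bystander: plain round aluminium rod without any button, 24 mm across, 70 tall, standing in the rack's other well; origin: centre of its underside

How it is judged:
By the outcome, as a careful person would: the job done as asked, in the order asked, and still so for the second after the job is handed in, with the robot touching nothing.
It also fails if it takes over 67 s, if anything falls off the work surface, if the arm or the gripper's body presses on something with over 40 N, if the wrist force passes 120 N, or if a joint passes its speed limit or range.

## Working session

There is one attempt and no reset: what is moved stays moved. The work goes in short steps, Python scripts to look and compute and a tool call to move; the robot and the scene stay as the last step left them, time stands still between calls to the robot, and variables do not carry over. Pictures are saved under pics/ and viewed, about 8 in all and at most 12, crops included, and the job is handed in when it is done.

Besides the shell and the picture viewer there is one more tool, called after "Call:" by a JSON object that holds its "fn" and its "kwargs", one argument or row to a line. send_rows: Moves the arm, as the interface text tells. Shift numbers are shares of 150 mm and turn numbers shares of 180 degrees, none past 1 either way. Its arguments: {"type":"object","properties":{"deltas":{"type":"array","items":{"type":"array","items":{"type":"number"}}},"squeeze":{"type":"number"}},"required":["deltas"]}

```bash
mkdir -p pics; cat > h.py <<'E'
import numpy as np,cv2
from bench import r
from scipy.spatial.transform import Rotation as R
def grab(n,save=None):
    f=r.grab_frame(n)
    if save: cv2.imwrite('pics/'+save,cv2.cvtColor(f['pixels'],cv2.COLOR_RGB2BGR))
    return f
def ray(f,uv):
    p=cv2.undistortPoints(np.array(uv,float).reshape(-1,1,2),np.array(f['camera_matrix']),np.array(f['dist_coeffs'])).reshape(-1,2)
    M=R.from_rotvec(np.ravel(f['rvec'])).as_matrix(); c=-M.T@np.ravel(f['tvec'])
    return c,np.c_[p,np.ones(len(p))]@M
def onz(f,uv,z):
    c,d=ray(f,uv); return c+d*((z-c[2])/d[:,2])[:,None]
def proj(f,P):
    return cv2.projectPoints(np.array(P,float).reshape(-1,3),np.array(f['rvec']),np.array(f['tvec']),np.array(f['camera_matrix']),np.array(f['dist_coeffs']))[0].reshape(-1,2)
E
python3 - <<'E'
from h import *
import pickle
for n in('top','side'):
    f=grab(n,n+'0.png'); pickle.dump(f,open(n+'0.pkl','wb')); c,_=ray(f,[[280,210]]); print(n,c,f['camera_matrix'][0])
print(r.get_obs())
E
```

```text
top [0.44091253 0.04951673 1.06105351] [421.88525729   0.         277.49202154]
side [ 0.15872017 -0.9123564   0.73923859] [519.01599715   0.         271.70045184]
{'clock': 0.1, 'joints': array([-1.23712353,  0.47774072,  0.02234312,  1.55637246, -0.01148057,
        1.10931905, -0.08310577]), 'qvel': array([-0.0006404 , -0.00293615, -0.00051178, -0.00430973, -0.00078538,
        0.00293245, -0.00125862]), 'tau': array([ 4.61320262e-03, -5.97754526e+01,  1.61375351e+00, -2.81951505e+01,
        1.28806697e-02,  4.99370697e-03, -4.18031630e-05]), 'tcp_pos': array([0.28837859, 0.60970646, 0.24139894]), 'orientation': array([-6.88220253e-01, -3.06504183e+00,  2.66272513e-03]), 'contact_force': array([-0.464487  , -0.72383239, -0.09084198]), 'moment': array([ 0.00312106, -0.01209141, -0.0006143 ]), 'grip_width': 0.08547198655898901}
```

View pics/top0.png

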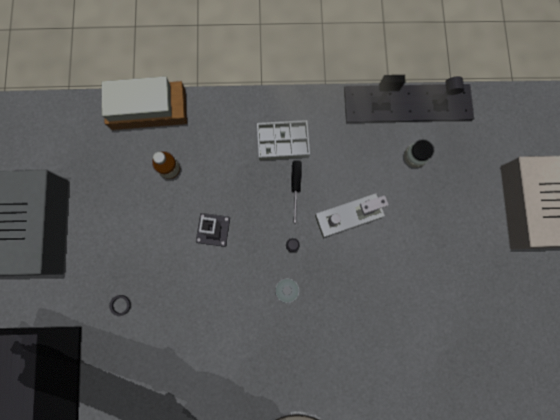

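View pics/side0.png

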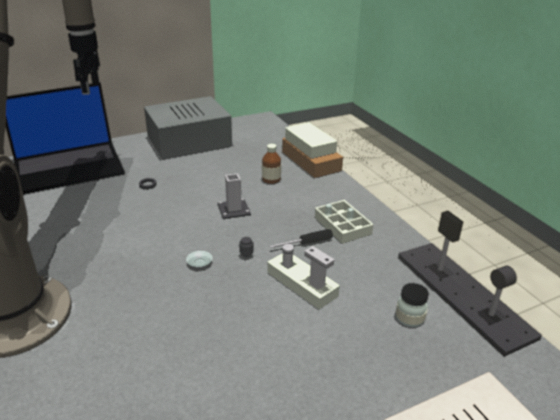

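The top view shows the holder at about (210,228), the rack at (350,215), the post head at (373,205) and the spare rod at (335,219). In the side view the holder is at (234,195) and the post at (318,265). I'll enlarge both next.

```bash
python3 - <<'E'
import cv2,numpy as np
t=cv2.imread('pics/top0.png');s=cv2.imread('pics/side0.png')
def c(i,x,y,w,h): return cv2.resize(i[y:y+h,x:x+w],(400,300),interpolation=cv2.INTER_CUBIC)
g=np.vstack([np.hstack([c(t,340,180,60,45),c(t,185,205,60,45)]),np.hstack([c(s,264,232,92,69),c(s,195,165,80,60)])])
g=np.clip(g*1.5,0,255).astype(np.uint8)
cv2.imwrite('pics/crop0.png',g)
E
```

```text
(no output)
```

View pics/crop0.png

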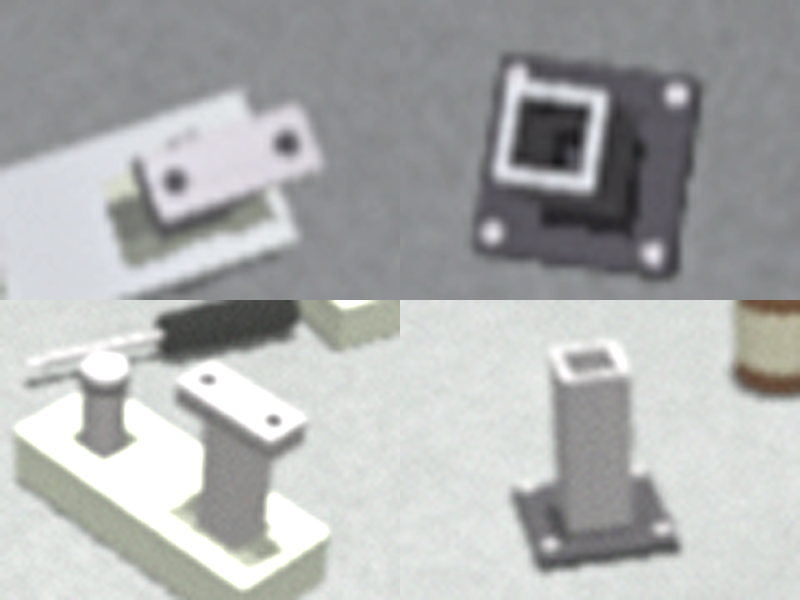

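```bash
python3 - <<'E'
from h import *
import pickle
t=pickle.load(open('top0.pkl','rb'));s=pickle.load(open('side0.pkl','rb'))
c,_=ray(t,[[280,210]]); print('nadir',proj(t,[c[0],c[1],0]))
g=t['pixels'].astype(int).sum(2)/3
# holder rim: bright ring
m=np.zeros(g.shape,np.uint8); m[210:245,190:232]=(g[210:245,190:232]>120)
cs,_=cv2.findContours(m,cv2.RETR_EXTERNAL,2); k=max(cs,key=cv2.contourArea)
b=cv2.boxPoints(cv2.minAreaRect(k)); P=onz(t,b,.1); print('rim px',b,'\n',P[:,:2],P.mean(0),np.linalg.norm(np.diff(P,axis=0),axis=1))
print(t['pixels'][195:225:1,358:362][0])
hsv=cv2.cvtColor(t['pixels'],cv2.COLOR_RGB2HSV)
np.set_printoptions(linewidth=250)
print('head\n',g[192:218,355:392].astype(int)); print('holder\n',g[212:242,196:230].astype(int))
# predicted hole-free crop
E
```

```text
nadir [[269.83963832 275.67036686]]
rim px [[198.54053 230.75676]
 [201.21622 214.70271]
 [215.64865 217.10811]
 [212.97296 233.16216]] 
 [[0.54661458 0.20945353]
 [0.58346134 0.20337393]
 [0.57702091 0.17033372]
 [0.54023438 0.1766158 ]] [0.5618328  0.18994424 0.1       ] [0.03734495 0.03366206 0.03731907]
[[94 95 97]
 [94 95 97]
 [95 95 96]
 [94 95 97]]
head
 [[ 94  94  95  96  94  93  91  93  95  94  96  97  98  97  96  95  96  95  95  97 101 100  97  96  98  95  95  96  97  97  97  96  95  94  94  96  97]
 [ 96  95  96  96  94  92  91  93  94  96  95  96  97  95  94  92  97 100 106 113 117 112 100  95  98  96  95  94  97  97  97  97  97  95  94  98  97]
 [ 98  97  97  96  95  94  93  94  94  94  94  94  94  95  97 103 111 122 135 140 139 123  98  94  96  96  94  94  96  97  95  97  98  96  94  96  97]
 [ 99  99  98  95  95  95  95  94  94  93  94  99 105 111 121 133 139 145 150 153 150 134 104  93  95  98 100 105 113 110  99  96  95  95  94  94  95]
 [ 98  99  96  95  95  94  94  95  99 104 110 121 133 139 144 149 151 152 152 153 153 144 119 100 105 114 119 130 136 131 114  97  9
[... 2690 characters left out ...]
2 153 154 145 117  97  93  95  96  97  97  96]
 [148 141 110  84  80  84  89  90  82  69  71  79  83  89  99 102 114 133 139 137 137 140 151 153 156 154 154 151 144 124 100  93  94  94  95  96  96]
 [148 146 129  99  90  92  96  95  91  83  87  94 103 114 133 137 140 150 152 152 152 153 156 154 150 149 141 128 120 109  97  96  94  95  94  95  96]
 [148 148 140 106  93  95  95  94  93  94 102 114 132 141 149 153 151 153 154 154 153 151 150 141 123 112 106 100  97  97  96  96  96  95  95  95  97]]
holder
 [[ 94  95  95 ...  92  93  92]
 [ 95  95  96 ...  92  92  92]
 [ 97  97  98 ...  91  89  92]
 ...
 [ 76 108 140 ...  85  97  95]
 [ 74 106 139 ...  89  97  93]
 [ 65  79 102 ...  91  97  96]]
```

```bash
python3 - <<'E'
from h import *
import pickle
t=pickle.load(open('top0.pkl','rb'));s=pickle.load(open('side0.pkl','rb'))
def crop(f,x,y,w,h,lo,hi):
    a=f['pixels'][y:y+h,x:x+w,::-1].astype(float); a=np.clip((a-lo)/(hi-lo),0,1)*255
    return cv2.resize(a.astype(np.uint8),(400,300),interpolation=cv2.INTER_NEAREST)
cv2.imwrite('pics/crop1.png',np.vstack([np.hstack([crop(t,195,208,40,30,20,110),crop(s,300,245,40,30,50,170)]),np.hstack([crop(s,210,165,48,54,60,190),crop(t,355,190,40,30,80,160)])]))
# post: head corners px (pixel centres)
b=[[360.5,203],[383.8,196],[388,205.5],[364.3,212.7]]
P=onz(t,b,.106);print(P,P.mean(0),np.linalg.norm(np.diff(P,axis=0),axis=1))
c=P.mean(0); y=P[0]-P[1]+P[3]-P[2]; y/=np.linalg.norm(y); x=np.cross(y,[0,0,1]);print('x',x,np.degrees(np.arctan2(x[1],x[0])))
B=c.copy();B[2]=.056
print('button +x',proj(t,[B+x*.0185,B+x*.012+[0,0,.006],B+x*.0185+[0,0,.006],B+x*.0185+y*.006,B+x*.0185-y*.006]))
print('-x face side px',proj(s,[B-x*.0185]), 'rack edge')
E
```

```text
[[ 0.600223   -0.16385709  0.106     ]
 [ 0.61526848 -0.2191529   0.106     ]
 [ 0.59272832 -0.22735035  0.106     ]
 [ 0.57739186 -0.17125547  0.106     ]] [ 0.59640291 -0.19540395  0.106     ] [0.05730613 0.02398452 0.05815361]
x [ 0.96475798  0.26313882 -0.        ] 15.256390692852934
button +x [[366.69218818 200.53426395]
 [368.12146505 202.63494653]
 [367.25353675 200.09812169]
 [364.36899929 201.23345139]
 [369.0132694  199.83568074]]
-x face side px [[309.255998   277.34924897]] rack edge
```

View pics/crop1.png

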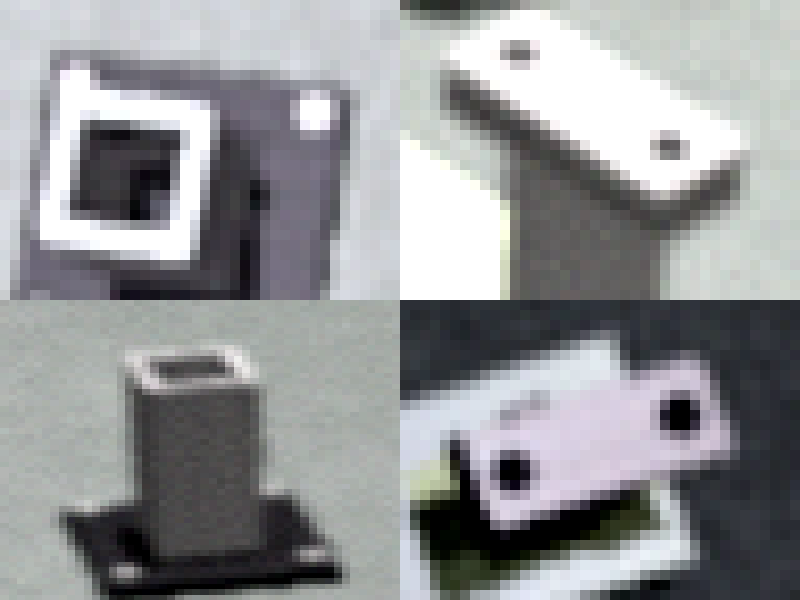

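```bash
python3 - <<'E'
from h import *
import pickle
t=pickle.load(open('top0.pkl','rb'));s=pickle.load(open('side0.pkl','rb'))
q=np.array([[58,85],[218,100],[203,268],[38,243]])/10+[194.5,207.5]
P=onz(t,q,.1);print(P[:,:2],P.mean(0),np.linalg.norm(np.diff(P,axis=0),axis=1))
# refine: background-interp outer edges of the rim against the base/ tube are strong; bore corners too
i=np.array([[80,120],[182,133],[167,222],[68,212]])/10+[194.5,207.5]
Q=onz(t,i,.1);print('bore',Q.mean(0),np.linalg.norm(np.diff(Q,axis=0),axis=1))
# side cam rim check
g=s['pixels'].astype(int).sum(2)/3
qs=np.array([[125,352],[232,344],[262,378],[135,392]],float); qs[:,1]-=300; qs=qs*[48/400,54/300]+[209.5,164.5]
S=onz(s,qs,.1);print('side',S[:,:2],S.mean(0),np.linalg.norm(np.diff(S,axis=0),axis=1))
c=P.mean(0); 
for yaw in(-9,):
  for k in range(4):
    a=np.radians(yaw+90*k);x=np.array([np.cos(a),np.sin(a),0]);y=np.array([-x[1],x[0],0])
    C=np.array([c+x*.013+y*u+[0,0,-d] for u,d in((-.0075,.0225),(.0075,.0225),(.0075,.0375),(-.0075,.0375))])
    print(k,((proj(t,C)-[194.5,207.5])*10).round().tolist())
print('floor',((proj(t,[[c[0]+a,c[1]+b,.008] for a,b in((.013,.013),(.013,-.013),(-.013,-.013),(-.013,.013))])-[194.5,207.5])*10).round().tolist())
E
```

```text
[[0.58050868 0.20547028]
 [0.57607438 0.16884714]
 [0.5375218  0.17247146]
 [0.54423996 0.20999803]] [0.5595862  0.18919673 0.1       ] [0.03689062 0.03872257 0.03812318]
bore [0.56009348 0.19033671 0.1       ] [0.02359347 0.02068827 0.02273606]
side [[0.5495103  0.21135614]
 [0.58271261 0.20502688]
 [0.57891522 0.17062209]
 [0.53889367 0.17421358]] [0.56250795 0.19030467 0.1       ] [0.03380019 0.03461372 0.04018237]
0 [[184.0, 135.0], [120.0, 126.0], [129.0, 135.0], [192.0, 143.0]]
1 [[93.0, 146.0], [83.0, 210.0], [93.0, 217.0], [103.0, 154.0]]
2 [[103.0, 236.0], [167.0, 244.0], [175.0, 251.0], [113.0, 243.0]]
3 [[193.0, 224.0], [203.0, 161.0], [211.0, 168.0], [202.0, 231.0]]
floor [[131.0, 167.0], [235.0, 164.0], [235.0, 268.0], [131.0, 271.0]]
```

The button is on the post's far side: the smudge at (366.5,200.5) matches the predicted +x position to within a pixel. The window's side is still unclear, so I'll look closer at the holder.

```bash
python3 - <<'E'
from h import *
import pickle
fs=[grab('top') for _ in range(8)]; t=fs[0]
a=np.mean([f['pixels'] for f in fs],0)[208:250,190:238,::-1]
lo,hi=15,110
A=cv2.resize((np.clip((a-lo)/(hi-lo),0,1)*255).astype(np.uint8),None,fx=16,fy=14,interpolation=cv2.INTER_CUBIC)
A=cv2.resize(A,(768,588))
c=np.array([.561,.19,0]);an=np.radians(-9);x=np.array([np.cos(an),np.sin(an),0]);y=np.array([-x[1],x[0],0])
T=lambda P:((proj(t,P)-[189.5,207.5])*[16,14]).round().astype(int)
def ln(p,q,col):
    u=T([p,q]);cv2.line(A,tuple(map(int,u[0])),tuple(map(int,u[1])),col,1)
k=[(1,1),(1,-1),(-1,-1),(-1,1)]
for z in(.1,.008):
  for i in range(4):
    p=[c+x*.017*u+y*.017*v+[0,0,z] for u,v in(k[i],k[(i+1)%4])];ln(p[0],p[1],(0,255,0))
for u,v in k[1:]: 
    p=c+x*.017*u+y*.017*v; ln(p+[0,0,.1],p+[0,0,.008],(0,255,0))
cv2.imwrite('pics/crop2.png',A)
E
```

```text
(no output)
```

View pics/crop2.png

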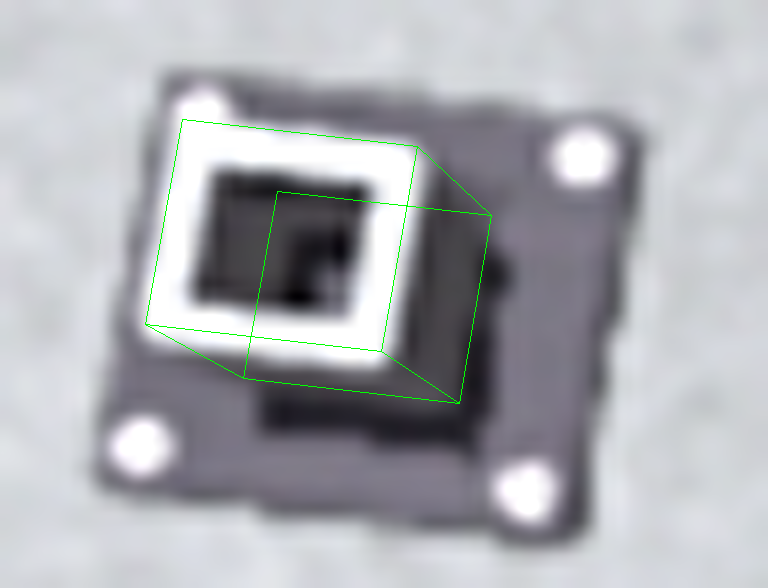

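```bash
cat >> h.py <<'E'
def tool(yaw):  # tool pointing down, tool y at world angle yaw (deg)
    a=np.radians(yaw); y=np.array([np.cos(a),np.sin(a),0]); z=np.array([0,0,-1.]); return np.c_[np.cross(y,z),y,z]
def chain(p,M,wps):
    for q,yaw in wps:
        N=tool(yaw); q=np.array(q,float)
        print('to',q,yaw,'shift',(M.T@(q-p)/.15).round(4),'turn',(R.from_matrix(M.T@N).as_rotvec()/np.pi).round(4)); p,M=q,N
E
python3 - <<'E'
from h import *
import pickle
t=pickle.load(open('top0.pkl','rb'))
q=np.array([[170,72],[642,128],[590,548],[93,488]])/[16,14]+[189.5,207.5]
P=onz(t,q,.008);print(P[:,:2].round(4),P.mean(0),np.linalg.norm(np.diff(P,axis=0),axis=1))
for v in(P[0]-P[3],P[1]-P[2]):print(np.degrees(np.arctan2(v[1],v[0])))
for v in(P[0]-P[1],P[3]-P[2]):print(np.degrees(np.arctan2(v[1],v[0]))-90)
M=R.from_rotvec([-.68822,-3.06504,.0027]).as_matrix(); print(M[:,1],np.degrees(np.arctan2(M[1,1],M[0,1])))
chain(np.array([.289,.61,.242]),M,[((.37,.50,.24),50),((.45,.38,.24),40),((.53,.25,.24),30),((.57,.11,.24),20),((.59,-.04,.24),15),((.596,-.17,.2),15),((.597,-.196,.18),15)])
E
```

```text
[[0.6024 0.2208]
 [0.5903 0.1468]
 [0.5152 0.1557]
 [0.528  0.2327]] [0.55897674 0.18902059 0.008     ] [0.07501987 0.07560805 0.07811472]
-9.081578865329005
-6.736075844724283
-9.287942431540571
-9.379104352681765
[ 0.42752214  0.90400323 -0.00172885] 64.68954811301938
to [0.37 0.5  0.24] 50 shift [-0.8017 -0.4321  0.0142] turn [-0.0005  0.0001  0.0816]
to [0.45 0.38 0.24] 40 shift [-0.9228 -0.27    0.    ] turn [0.     0.     0.0556]
to [0.53 0.25 0.24] 30 shift [-1.0067 -0.1485  0.    ] turn [0.     0.     0.0556]
to [0.57 0.11 0.24] 20 shift [-0.9416 -0.2357  0.    ] turn [0.     0.     0.0556]
to [ 0.59 -0.04  0.24] 15 shift [-0.9853 -0.2167  0.    ] turn [0.     0.     0.0278]
to [ 0.596 -0.17   0.2  ] 15 shift [-0.8475 -0.1857  0.2667] turn [0. 0. 0.]
to [ 0.597 -0.196  0.18 ] 15 shift [-0.1692 -0.0384  0.1333] turn [0. 0. 0.]
```

Call:
{"fn": "send_rows", "kwargs": {
  "deltas": [
    [1, -0.27, -0.14, 0, 0, 0, 0.03],
    [1, -0.54, -0.29, 0.01, 0, 0, 0.06],
    [1, -0.8, -0.432, 0.0142, 0, 0, 0.0816]
  ]
}}

```text
clock: 0.75
tcp_pos: [0.363, 0.5087, 0.2403]
orientation: [1.079, 2.951, 0.0]
contact_force: [1.6, -0.1, -0.8]
grip_width: 0.0852
```

Call:
{"fn": "send_rows", "kwargs": {
  "deltas": [
    [1, -0.27, -0.08, 0, 0, 0, 0.03],
    [1, -0.54, -0.16, 0, 0, 0, 0.0556],
    [1, -0.81, -0.24, 0, 0, 0, 0.0556],
    [1, -0.9228, -0.27, 0, 0, 0, 0.0556]
  ]
}}

```text
clock: 1.08
tcp_pos: [0.4464, 0.3835, 0.2408]
orientation: [1.337, 2.84, -0.002]
contact_force: [0.0, -1.0, 0.2]
grip_width: 0.0853
```

Call:
{"fn": "send_rows", "kwargs": {
  "deltas": [
    [1, -0.27, -0.04, 0, 0, 0, 0.03],
    [1, -0.54, -0.08, 0, 0, 0, 0.0556],
    [1, -0.81, -0.12, 0, 0, 0, 0.0556],
    [1, -1.0, -0.1485, 0, 0, 0, 0.0556]
  ]
}}

```text
clock: 1.42
tcp_pos: [0.5239, 0.2563, 0.2408]
orientation: [1.575, 2.716, -0.0]
contact_force: [0.5, -0.3, 0.3]
grip_width: 0.0854
```

Call:
{"fn": "send_rows", "kwargs": {
  "deltas": [
    [1, -0.27, -0.07, 0, 0, 0, 0.03],
    [1, -0.54, -0.14, 0, 0, 0, 0.0556],
    [1, -0.81, -0.2, 0, 0, 0, 0.0556],
    [1, -0.9416, -0.2357, 0, 0, 0, 0.0556]
  ]
}}

```text
clock: 1.75
tcp_pos: [0.5633, 0.114, 0.2409]
orientation: [1.809, 2.565, -0.001]
contact_force: [0.6, -0.0, -0.5]
grip_width: 0.0853
```

Call:
{"fn": "send_rows", "kwargs": {
  "deltas": [
    [1, -0.27, -0.06, 0, 0, 0, 0.0278],
    [1, -0.54, -0.12, 0, 0, 0, 0.0278],
    [1, -0.81, -0.18, 0, 0, 0, 0.0278],
    [1, -0.9853, -0.2167, 0, 0, 0, 0.0278]
  ]
}}

```text
clock: 2.08
tcp_pos: [0.5818, -0.0347, 0.2409]
orientation: [1.917, 2.487, -0.001]
contact_force: [-0.2, -0.6, 0.8]
grip_width: 0.0853
```

Call:
{"fn": "send_rows", "kwargs": {
  "deltas": [
    [1, -0.26, -0.06, 0.08, 0, 0, 0],
    [1, -0.52, -0.12, 0.16, 0, 0, 0],
    [1, -0.78, -0.17, 0.24, 0, 0, 0],
    [1, -0.8475, -0.1857, 0.2667, 0, 0, 0],
    [1, -0.8475, -0.1857, 0.2667, 0, 0, 0]
  ]
}}

```text
clock: 2.5
tcp_pos: [0.5862, -0.1648, 0.1994]
orientation: [-1.922, -2.485, 0.005]
contact_force: [-0.7, 0.5, -0.1]
grip_width: 0.0857
```

```bash
python3 - <<'E'
from h import *
o=r.get_obs();print(o['clock'],o['tcp_pos'],o['orientation'],o['joints'],o['contact_force'])
M=R.from_rotvec(o['orientation']).as_matrix();print(M.round(4))
chain(o['tcp_pos'],M,[((.5964,-.1954,.14),15.3),((.5964,-.1954,.066),15.3)])
import pickle
s=pickle.load(open('side0.pkl','rb'))
# head corners in side crop1 (10px/px at 300,245)
q=np.array([[40,65],[130,8],[350,140],[250,190]])/10+[299.5,244.5]
P=onz(s,q,.106);print(P[:,:2],P.mean(0),np.linalg.norm(np.diff(P,axis=0),axis=1))
E
```

```text
2.5 [ 0.58622881 -0.1648155   0.19938733] [-1.92210651 -2.4846617   0.0045834 ] [-0.16855559  0.43914575  0.45093677  1.78575195 -0.22355751  0.96908465
  0.62669405] [-0.65430523  0.48556114 -0.06158886]
[[-0.2512  0.9679 -0.002 ]
 [ 0.9679  0.2512 -0.0022]
 [-0.0016 -0.0025 -1.    ]]
to [ 0.5964 -0.1954  0.14  ] 15.3 shift [-0.2138  0.0154  0.3962] turn [-0.0008  0.0005 -0.0042]
to [ 0.5964 -0.1954  0.066 ] 15.3 shift [0.     0.     0.4933] turn [0. 0. 0.]
[[ 0.5767661  -0.17400246]
 [ 0.60285794 -0.16433658]
 [ 0.62153016 -0.22173116]
 [ 0.59532704 -0.22744013]] [ 0.59912031 -0.19687758  0.106     ] [0.02782469 0.06035553 0.02681783]
```

Call:
{"fn": "send_rows", "kwargs": {
  "deltas": [
    [1, 0, 0, 0, 0, 0, 0],
    [1, 0, 0, 0, 0, 0, 0],
    [1, 0, 0, 0, 0, 0, 0]
  ]
}}

```text
clock: 2.75
tcp_pos: [0.5885, -0.1575, 0.2007]
orientation: [1.909, 2.495, 0.002]
contact_force: [0.4, 1.2, -0.1]
grip_width: 0.0854
```

```bash
python3 - <<'E'
from h import *
o=r.get_obs();print(o['clock'],o['tcp_pos'])
M=R.from_rotvec(o['orientation']).as_matrix()
chain(o['tcp_pos'],M,[((.5973,-.196,.14),15.3),((.5973,-.196,.066),15.3)])
E
```

```text
2.75 [ 0.5884737  -0.15754485  0.20072785]
to [ 0.5973 -0.196   0.14  ] 15.3 shift [-0.2631 -0.0106  0.4046] turn [ 0.0003 -0.0002 -0.0009]
to [ 0.5973 -0.196   0.066 ] 15.3 shift [0.     0.     0.4933] turn [0. 0. 0.]
```

Call:
{"fn": "send_rows", "kwargs": {
  "deltas": [
    [1, -0.13, -0.005, 0.2, 0, 0, 0],
    [1, -0.263, -0.0106, 0.4046, 0, 0, 0],
    [1, -0.263, -0.0106, 0.4046, 0, 0, 0],
    [1, -0.263, -0.0106, 0.4046, 0, 0, 0]
  ]
}}

```text
clock: 3.08
tcp_pos: [0.5957, -0.1975, 0.1384]
orientation: [-1.911, -2.49, 0.002]
contact_force: [1.0, 0.3, 1.0]
grip_width: 0.0852
```

```bash
python3 - <<'E'
from h import *
f=grab('top');s=grab('side')
a=np.hstack([cv2.resize(f['pixels'][175:235,330:410,::-1],(400,300)),cv2.resize(s['pixels'][205:295,260:380,::-1],(400,300))])
cv2.imwrite('pics/hover.png',a)
o=r.get_obs();print(o['clock'],o['tcp_pos'])
M=R.from_rotvec(o['orientation']).as_matrix()
chain(o['tcp_pos'],M,[((.5973,-.196,.066),15.3)])
E
```

```text
3.1833 [ 0.59743557 -0.19672609  0.14065639]
to [ 0.5973 -0.196   0.066 ] 15.3 shift [ 4.800e-03 -3.000e-04  4.977e-01] turn [ 0.0005 -0.0001 -0.0013]
```

View pics/hover.png

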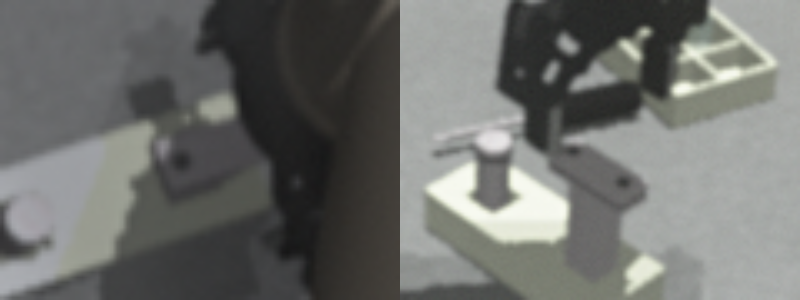

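The open jaws straddle the post in the side view, fingers at about (540,130) and (655,80), with the head at (600,180) between and below them. The top view also shows the button at crop (165,145), so I'll descend and grip.

Call:
{"fn": "send_rows", "kwargs": {
  "deltas": [
    [1, 0.005, 0, 0.12, 0, 0, 0],
    [1, 0.005, 0, 0.25, 0, 0, 0],
    [1, 0.005, 0, 0.38, 0, 0, 0],
    [1, 0.005, 0, 0.498, 0, 0, 0],
    [1, 0.005, 0, 0.498, 0, 0, 0],
    [1, 0.005, 0, 0.498, 0, 0, 0]
  ]
}}

```text
clock: 3.68
tcp_pos: [0.5969, -0.1962, 0.0659]
orientation: [1.911, 2.493, 0.001]
contact_force: [0.3, -1.0, 0.5]
grip_width: 0.0849
```

Call:
{"fn": "send_rows", "kwargs": {
  "deltas": [
    [0, 0, 0, 0, 0, 0, 0],
    [0, 0, 0, 0, 0, 0, 0],
    [0, 0, 0, 0, 0, 0, 0],
    [0, 0, 0, 0, 0, 0, 0],
    [0, 0, 0, 0, 0, 0, 0],
    [0, 0, 0, 0, 0, 0, 0],
    [0, 0, 0, 0, 0, 0, 0],
    [0, 0, 0, 0, 0, 0, 0],
    [0, 0, 0, 0, 0, 0, 0],
    [0, 0, 0, 0, 0, 0, 0],
    [0, 0, 0, 0, 0, 0, 0],
    [0, 0, 0, 0, 0, 0, 0]
  ],
  "squeeze": 40
}}

```text
clock: 4.68
tcp_pos: [0.5975, -0.1975, 0.0658]
orientation: [1.912, 2.49, 0.002]
contact_force: [3.5, 1.3, 5.4]
grip_width: 0.0233
```

```bash
python3 - <<'E'
from h import *
o=r.get_obs();print(o['clock'],o['tcp_pos'],o['grip_width'],o['contact_force'],o['moment'])
E
```

```text
4.6833 [ 0.59749136 -0.19754913  0.06576215] 0.023348440926083572 [3.52597778 1.25758892 5.43947643] [ 0.16260846 -0.59588572  0.07044758]
```

Call:
{"fn": "send_rows", "kwargs": {
  "deltas": [
    [0, 0, 0, -0.1, 0, 0, 0],
    [0, 0, 0, -0.2, 0, 0, 0],
    [0, 0, 0, -0.4, 0, 0, 0],
    [0, 0, 0, -0.6, 0, 0, 0],
    [0, 0, 0, -0.8, 0, 0, 0],
    [0, 0, 0, -0.94, 0, 0, 0],
    [0, 0, 0, -0.94, 0, 0, 0],
    [0, 0, 0, -0.94, 0, 0, 0]
  ]
}}

```text
clock: 5.35
tcp_pos: [0.5958, -0.1976, 0.206]
orientation: [-1.913, -2.491, -0.0]
contact_force: [-0.2, -0.2, -2.6]
grip_width: 0.0236
```

```bash
python3 - <<'E'
from h import *
o=r.get_obs();print(o['clock'],o['tcp_pos'],o['grip_width'],o['contact_force'])
M=R.from_rotvec(o['orientation']).as_matrix()
chain(o['tcp_pos'],M,[((.585,-.06,.205),7),((.572,.07,.205),-1),((.56,.189,.205),-9)])
E
```

```text
5.35 [ 0.59575093 -0.19762214  0.20603859] 0.023619879738087678 [-0.15183542 -0.20909376 -2.58843206]
to [ 0.585 -0.06   0.205] 7 shift [0.9049 0.1675 0.0071] turn [-0.     -0.0001  0.0442]
to [0.572 0.07  0.205] -1 shift [0.8708 0.0196 0.    ] turn [0.     0.     0.0444]
to [0.56  0.189 0.205] -9 shift [ 0.7918 -0.0938  0.    ] turn [0.     0.     0.0444]
```

Call:
{"fn": "send_rows", "kwargs": {
  "deltas": [
    [0, 0.2, 0.04, 0.007, 0, 0, 0.01],
    [0, 0.4, 0.07, 0.007, 0, 0, 0.02],
    [0, 0.6, 0.11, 0.007, 0, 0, 0.03],
    [0, 0.8, 0.15, 0.007, 0, 0, 0.04],
    [0, 0.905, 0.1675, 0.007, 0, 0, 0.0442]
  ]
}}

```text
clock: 5.77
tcp_pos: [0.5834, -0.0551, 0.202]
orientation: [-2.075, -2.352, 0.004]
contact_force: [0.6, 0.5, -1.7]
grip_width: 0.0237
```

Call:
{"fn": "send_rows", "kwargs": {
  "deltas": [
    [0, 0.2, 0.005, 0, 0, 0, 0.01],
    [0, 0.4, 0.01, 0, 0, 0, 0.02],
    [0, 0.6, 0.014, 0, 0, 0, 0.03],
    [0, 0.8, 0.02, 0, 0, 0, 0.04],
    [0, 0.8708, 0.02, 0, 0, 0, 0.0444]
  ]
}}

```text
clock: 6.18
tcp_pos: [0.5699, 0.0757, 0.202]
orientation: [-2.232, -2.204, 0.005]
contact_force: [0.5, 1.4, -1.6]
grip_width: 0.0237
```

Call:
{"fn": "send_rows", "kwargs": {
  "deltas": [
    [0, 0.2, -0.02, 0, 0, 0, 0.01],
    [0, 0.4, -0.045, 0, 0, 0, 0.02],
    [0, 0.6, -0.07, 0, 0, 0, 0.03],
    [0, 0.7918, -0.0938, 0, 0, 0, 0.0444],
    [0, 0.7918, -0.0938, 0, 0, 0, 0.0444],
    [0, 0.7918, -0.0938, 0, 0, 0, 0.0444],
    [0, 0.7918, -0.0938, 0, 0, 0, 0.0444],
    [0, 0.7918, -0.0938, 0, 0, 0, 0.0444]
  ]
}}

```text
clock: 6.85
tcp_pos: [0.5599, 0.1872, 0.2038]
orientation: [2.39, 2.039, -0.004]
contact_force: [-0.7, -1.2, -2.2]
grip_width: 0.0236
```

```bash
python3 - <<'E'
from h import *
import pickle
o=r.get_obs();print(o['clock'],o['tcp_pos'],R.from_rotvec(o['orientation']).as_matrix().round(4))
f=[grab('top') for _ in range(1)][0];s=grab('side');pickle.dump((f,s),open('h1.pkl','wb'))
def cr(f,x,y,w,h): return cv2.resize(np.clip(f['pixels'][y:y+h,x:x+w,::-1]*1.4,0,255).astype(np.uint8),(400,600),interpolation=cv2.INTER_CUBIC)
cv2.imwrite('pics/hov2.png',np.hstack([cr(f,180,190,60,90),cr(s,205,120,64,96)]))
E
```

```text
6.85 [0.55991763 0.18716908 0.20375402] [[ 0.1577  0.9875 -0.002 ]
 [ 0.9875 -0.1577 -0.0019]
 [-0.0022 -0.0017 -1.    ]]
```

View pics/hov2.png

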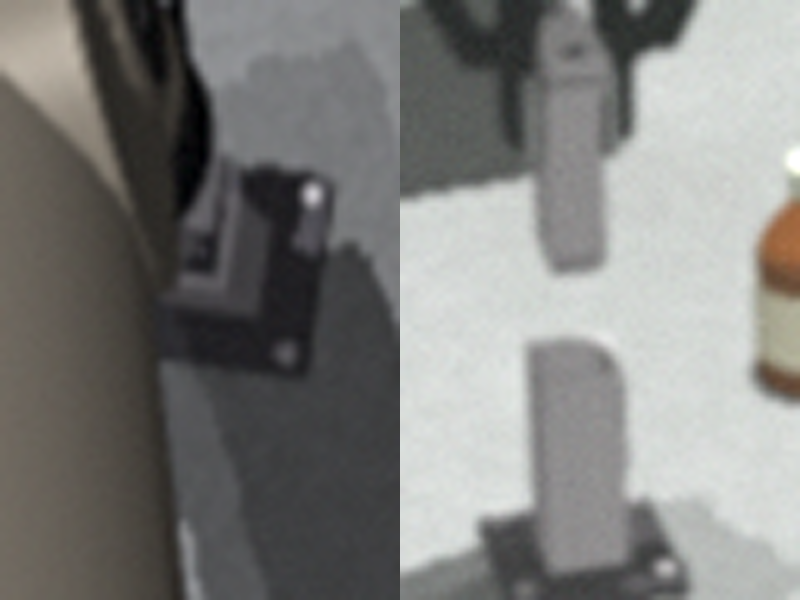

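Side crop: the post foot is at about (572,265) and the holder rim spans about (530–622,345), so they line up roughly. I'll measure the sideways offset numerically.

```bash
python3 - <<'E'
from h import *
import pickle
f,s=pickle.load(open('h1.pkl','rb'))
g=cv2.GaussianBlur(s['pixels'].astype(np.float32).mean(2),(1,5),0)
def edges(row,lo,hi):
    d=np.gradient(g[row,lo:hi]); 
    def sub(i): 
        a,b,c=abs(d[i-1]),abs(d[i]),abs(d[i+1]); return lo+i+.5*(a-c)/(a-2*b+c)
    return sub(int(np.argmin(d))),sub(int(np.argmax(d)))
def edge_for(c,yaw,z,h):  # silhouette of a square prism at height z
    a=np.radians(yaw);x=np.array([np.cos(a),np.sin(a)]);y=np.array([-x[1],x[0]])
    u=proj(s,[[*(np.array(c)+x*h*i+y*h*j),z] for i in(1,-1) for j in(1,-1)]);return u
for name,rows,c,h in(('post',range(146,160,2),(.56,.1872),.012),('holder',range(184,206,3),(.56,.19),.017)):
    for row in rows:
        e=edges(row,216,250)
        # z on axis at this row
        zs=np.linspace(0,.25,501);pr=proj(s,[[*c,z] for z in zs]);z=np.interp(row,pr[::-1,1],zs[::-1])
        u=edge_for(c,-9,z,h)[:,0]
        print(name,row,'z%.3f'%z,'meas',np.round(e,1),'pred %.1f %.1f'%(u.min(),u.max()),'d %.2f'%(np.mean(e)-(u.min()+u.max())/2))
u=proj(s,[[.56,.19,.1],[.57,.19,.1],[.56,.20,.1],[.56,.19,.11]]);print(u-u[0])
# foot bottom
col=g[150:180,231];print(np.round(col).astype(int)); print('pred foot near-left corners',edge_for((.56,.1872),-9,.144,.010))
E
```

```text
post 146 z0.188 meas [217.  237.4] pred 224.7 236.3 d -3.32
post 148 z0.182 meas [226.  237.1] pred 224.8 236.3 d 0.99
post 150 z0.177 meas [226.  237.2] pred 224.9 236.4 d 0.96
post 152 z0.171 meas [226.  237.3] pred 225.0 236.5 d 0.93
post 154 z0.166 meas [226.1 237.3] pred 225.1 236.5 d 0.92
post 156 z0.160 meas [226.3 237.6] pred 225.2 236.6 d 1.05
post 158 z0.155 meas [226.6 237.7] pred 225.3 236.6 d 1.19
holder 184 z0.078 meas [225.  240.8] pred 223.8 239.4 d 1.27
holder 187 z0.070 meas [225.1 240.7] pred 223.9 239.5 d 1.21
holder 190 z0.061 meas [225.3 240.9] pred 224.1 239.6 d 1.25
holder 193 z0.051 meas [225.4 241.1] pred 224.2 239.7 d 1.30
holder 196 z0.042 meas [225.6 240.7] pred 224.4 239.8 d 1.07
holder 199 z0.033 meas [225.8 240.6] pred 224.5 239.9 d 1.01
holder 202 z0.024 meas [216.6 245.6] pred 224.7 240.0 d -1.24
holder 205 z0.015 meas [216.8 247.1] pred 224.8 240.1 d -0.48
[[ 0.          0.        ]
 [ 3.63674274 -0.76779662]
 [-1.39670775 -1.6984791 ]
 [-0.13430735 -3.44300807]]
[100 100 101 101 100  99  99 100 100  99  97  94  97 111 131 145 151 151
 151 152 154 153 148 136 120 108 102 102 101 100]
pred foot near-left corners [[234.1021458  159.57299199]
 [235.81059018 163.058348  ]
 [226.35718987 160.51588149]
 [227.97294357 164.02483058]]
```

Call:
{"fn": "send_rows", "kwargs": {
  "deltas": [
    [0, 0.009, 0, 0.1, 0, 0, 0],
    [0, 0.009, 0, 0.2, 0, 0, 0],
    [0, 0.009, 0, 0.26, 0, 0, 0],
    [0, 0.009, 0, 0.29, 0, 0, 0],
    [0, 0.009, 0, 0.31, 0, 0, 0],
    [0, 0.009, 0, 0.325, 0, 0, 0],
    [0, 0.009, 0, 0.325, 0, 0, 0]
  ]
}}

```text
clock: 7.53
tcp_pos: [0.5609, 0.1903, 0.1562]
orientation: [2.389, 2.04, 0.0]
contact_force: [-0.2, -0.0, -2.6]
grip_width: 0.0235
```

```bash
cat > st.py <<'E'
from h import *
o=r.get_obs();print(o['clock'],o['tcp_pos'].round(4),'F',o['contact_force'].round(1),'M',o['moment'].round(2),'w',round(o['grip_width'],4))
M=R.from_rotvec(o['orientation']).as_matrix();print('F tool',(M.T@o['contact_force']).round(1))
E
python3 st.py
```

```text
7.5333 [0.5609 0.1903 0.1562] F [-0.2 -0.  -2.6] M [-0.03  0.04 -0.  ] w 0.0235
F tool [-0.  -0.2  2.6]
```

Call:
{"fn": "send_rows", "kwargs": {
  "deltas": [
    [0, 0, 0, 0.015, 0, 0, 0],
    [0, 0, 0, 0.03, 0, 0, 0],
    [0, 0, 0, 0.03, 0, 0, 0]
  ]
}}

```text
clock: 7.78
tcp_pos: [0.5609, 0.1897, 0.1517]
orientation: [2.388, 2.04, -0.0]
contact_force: [0.8, -2.9, -2.3]
grip_width: 0.0234
```

```bash
python3 st.py
```

```text
7.7833 [0.5609 0.1897 0.1517] F [ 0.8 -2.9 -2.3] M [-0.58 -0.12  0.01] w 0.0234
F tool [-2.7  1.2  2.3]
```

Call:
{"fn": "send_rows", "kwargs": {
  "deltas": [
    [0, -0.008, 0.002, 0, 0, 0, 0],
    [0, -0.008, 0.002, 0.012, 0, 0, 0],
    [0, -0.008, 0.002, 0.024, 0, 0, 0],
    [0, -0.008, 0.002, 0.024, 0, 0, 0]
  ]
}}

```text
clock: 8.12
tcp_pos: [0.5605, 0.1895, 0.1476]
orientation: [-2.388, -2.041, 0.0]
contact_force: [1.0, -0.2, -2.3]
grip_width: 0.0235
```

```bash
python3 st.py
```

```text
8.1167 [0.5605 0.1895 0.1476] F [ 1.  -0.2 -2.3] M [-0.06  0.04  0.02] w 0.0235
F tool [-0.1  1.   2.3]
```

Call:
{"fn": "send_rows", "kwargs": {
  "deltas": [
    [0, -0.003, 0, 0.02, 0, 0, 0],
    [0, -0.003, 0, 0.04, 0, 0, 0],
    [0, -0.003, 0, 0.06, 0, 0, 0],
    [0, -0.003, 0, 0.08, 0, 0, 0],
    [0, -0.003, 0, 0.08, 0, 0, 0]
  ]
}}

```text
clock: 8.53
tcp_pos: [0.5603, 0.1888, 0.1352]
orientation: [-2.388, -2.041, 0.002]
contact_force: [-0.2, -0.1, -1.9]
grip_width: 0.0237
```

```bash
python3 st.py
```

```text
8.5333 [0.5603 0.1888 0.1352] F [-0.2 -0.1 -1.9] M [-0.03  0.02 -0.02] w 0.0237
F tool [-0.2 -0.1  1.9]
```

Call:
{"fn": "send_rows", "kwargs": {
  "deltas": [
    [0, 0, 0, 0.02, 0, 0, 0],
    [0, 0, 0, 0.04, 0, 0, 0],
    [0, 0, 0, 0.06, 0, 0, 0],
    [0, 0, 0, 0.08, 0, 0, 0],
    [0, 0, 0, 0.1, 0, 0, 0],
    [0, 0, 0, 0.115, 0, 0, 0],
    [0, 0, 0, 0.115, 0, 0, 0]
  ]
}}

```text
clock: 9.12
tcp_pos: [0.5604, 0.1887, 0.1182]
orientation: [-2.388, -2.041, 0.001]
contact_force: [0.5, -0.3, -2.1]
grip_width: 0.024
```

```bash
python3 st.py
```

```text
9.1167 [0.5604 0.1887 0.1182] F [ 0.5 -0.3 -2.1] M [ 0.05 -0.05 -0.  ] w 0.024
F tool [-0.2  0.5  2.1]
```

Call:
{"fn": "send_rows", "kwargs": {
  "deltas": [
    [0, 0, 0, 0.007, 0, 0, 0],
    [0, 0, 0, 0.014, 0, 0, 0],
    [0, 0, 0, 0.021, 0, 0, 0],
    [0, 0, 0, 0.021, 0, 0, 0]
  ]
}}

```text
clock: 9.45
tcp_pos: [0.5606, 0.1888, 0.1155]
orientation: [-2.388, -2.041, 0.0]
contact_force: [-0.1, 0.8, -2.3]
grip_width: 0.0236
```

Call:
{"fn": "send_rows", "kwargs": {
  "deltas": [
    [0, 0, 0, 0.005, 0, 0, 0],
    [0, 0, 0, 0.01, 0, 0, 0],
    [0, 0, 0, 0.01, 0, 0, 0]
  ]
}}

```text
clock: 9.7
tcp_pos: [0.5607, 0.1888, 0.1141]
orientation: [-2.388, -2.041, 0.0]
contact_force: [-0.7, 0.3, -2.9]
grip_width: 0.0231
```

```bash
python3 st.py; python3 - <<'E'
from h import *
s=grab('side')
cv2.imwrite('pics/ins.png',cv2.resize(np.clip(s['pixels'][140:215,200:270,::-1]*1.4,0,255).astype(np.uint8),(560,600),interpolation=cv2.INTER_CUBIC))
E
```

```text
9.7 [0.5607 0.1888 0.1141] F [-0.7  0.3 -2.9] M [-0.    0.02  0.  ] w 0.0231
F tool [ 0.2 -0.7  2.9]
```

View pics/ins.png

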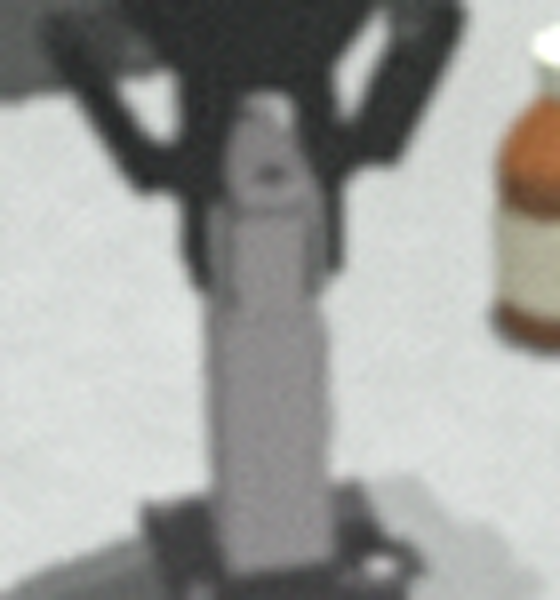

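The fingertips at about (215,290) and (325,285) are just above the rim and the post is inside the tube. I'll go a little deeper in 0.5 mm steps.

Call:
{"fn": "send_rows", "kwargs": {
  "deltas": [
    [0, 0, 0, 0.0035, 0, 0, 0],
    [0, 0, 0, 0.007, 0, 0, 0],
    [0, 0, 0, 0.01, 0, 0, 0],
    [0, 0, 0, 0.01, 0, 0, 0]
  ]
}}

```text
clock: 10.08
tcp_pos: [0.5607, 0.1888, 0.1126]
orientation: [-2.388, -2.041, 0.0]
contact_force: [0.3, -1.0, -2.1]
grip_width: 0.0232
```

```bash
python3 st.py
```

```text
10.0833 [0.5607 0.1888 0.1126] F [ 0.3 -1.  -2.1] M [-0.03  0.03  0.03] w 0.0232
F tool [-0.9  0.4  2.1]
```

Call:
{"fn": "send_rows", "kwargs": {
  "deltas": [
    [0, 0, 0, 0.0035, 0, 0, 0],
    [0, 0, 0, 0.006, 0, 0, 0],
    [0, 0, 0, 0.006, 0, 0, 0]
  ]
}}

```text
clock: 10.33
tcp_pos: [0.5607, 0.1888, 0.1117]
orientation: [-2.388, -2.041, 0.0]
contact_force: [-0.3, -0.8, -2.3]
grip_width: 0.0236
```

```bash
python3 st.py
```

```text
10.3333 [0.5607 0.1888 0.1117] F [-0.3 -0.8 -2.3] M [ 0.03 -0.03  0.01] w 0.0236
F tool [-0.8 -0.2  2.3]
```

Call:
{"fn": "send_rows", "kwargs": {
  "deltas": [
    [0.7, 0, 0, 0, 0, 0, 0],
    [0.7, 0, 0, 0, 0, 0, 0],
    [0.7, 0, 0, 0, 0, 0, 0],
    [0.7, 0, 0, 0, 0, 0, 0],
    [0.7, 0, 0, 0, 0, 0, 0],
    [0.7, 0, 0, 0, 0, 0, 0]
  ]
}}

```text
clock: 10.83
tcp_pos: [0.5608, 0.1888, 0.1119]
orientation: [2.388, 2.041, 0.0]
contact_force: [0.7, 0.3, 0.1]
grip_width: 0.0599
```

Call:
{"fn": "send_rows", "kwargs": {
  "deltas": [
    [0.7, 0, 0, -0.1, 0, 0, 0],
    [0.7, 0, 0, -0.25, 0, 0, 0],
    [0.7, 0, 0, -0.4, 0, 0, 0],
    [0.7, 0, 0, -0.5, 0, 0, 0],
    [0.7, 0, 0, -0.5, 0, 0, 0]
  ]
}}

```text
clock: 11.25
tcp_pos: [0.5628, 0.1892, 0.1902]
orientation: [2.388, 2.04, 0.009]
contact_force: [-0.2, -1.0, -0.3]
grip_width: 0.0598
```

```bash
python3 st.py; python3 - <<'E'
from h import *
s=grab('side')
cv2.imwrite('pics/rel.png',cv2.resize(np.clip(s['pixels'][130:215,200:270,::-1]*1.4,0,255).astype(np.uint8),(490,595),interpolation=cv2.INTER_CUBIC))
E
```

```text
11.25 [0.5628 0.1892 0.1902] F [-0.2 -1.  -0.3] M [ 0.02 -0.01 -0.  ] w 0.0598
F tool [-1.  -0.   0.3]
```

View pics/rel.png

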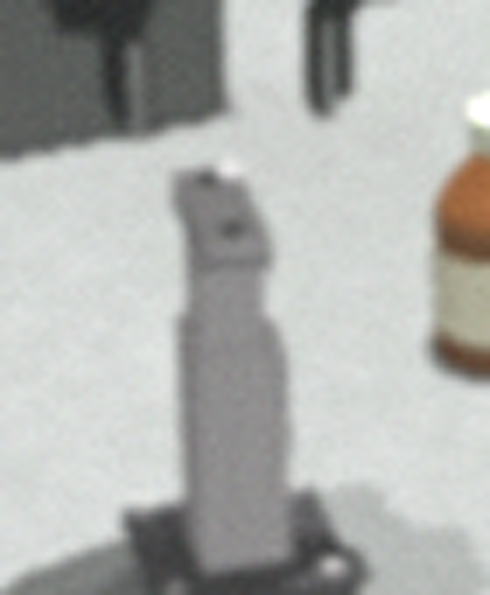

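The post stays put after release, with its head at (220,215) and the rim at (235,320) in the crop, and the button is held in the bore. Now I'll close the fingers and push on the head.

Call:
{"fn": "send_rows", "kwargs": {
  "deltas": [
    [0, 0, 0, 0, 0, 0, 0],
    [0, 0, 0, 0, 0, 0, 0],
    [0, 0, 0, 0, 0, 0, 0],
    [0, 0, 0, 0, 0, 0, 0],
    [0, 0, 0, 0, 0, 0, 0],
    [0, 0, 0, 0, 0, 0, 0],
    [0, 0, 0, 0, 0, 0, 0],
    [0, 0, 0, 0, 0, 0, 0],
    [0, 0, 0, 0, 0, 0, 0],
    [0, 0, 0, 0, 0, 0, 0]
  ],
  "squeeze": 20
}}

```text
clock: 12.13
tcp_pos: [0.5607, 0.1888, 0.1868]
orientation: [2.388, 2.041, 0.0]
contact_force: [0.5, -0.2, -0.6]
grip_width: -0.0
```

```bash
python3 st.py; python3 -c "
from h import *
o=r.get_obs();chain(o['tcp_pos'],R.from_rotvec(o['orientation']).as_matrix(),[((.5607,.1888,.167),-9)])"
```

```text
12.1333 [0.5607 0.1888 0.1868] F [ 0.5 -0.2 -0.6] M [-0.01  0.02  0.02] w -0.0
F tool [-0.2  0.6  0.6]
to [0.5607 0.1888 0.167 ] -9 shift [ 1.000e-04 -3.000e-04  1.319e-01] turn [ 0.     -0.      0.0002]
```

Call:
{"fn": "send_rows", "kwargs": {
  "deltas": [
    [0, 0, 0, 0.05, 0, 0, 0],
    [0, 0, 0, 0.1, 0, 0, 0],
    [0, 0, 0, 0.13, 0, 0, 0],
    [0, 0, 0, 0.13, 0, 0, 0]
  ]
}}

```text
clock: 12.47
tcp_pos: [0.5597, 0.1885, 0.1656]
orientation: [-2.388, -2.041, 0.004]
contact_force: [-0.2, 0.3, 1.0]
grip_width: 0.0
```

Call:
{"fn": "send_rows", "kwargs": {
  "deltas": [
    [0, 0, 0, 0.007, 0, 0, 0],
    [0, 0, 0, 0.014, 0, 0, 0],
    [0, 0, 0, 0.021, 0, 0, 0],
    [0, 0, 0, 0.027, 0, 0, 0],
    [0, 0, 0, 0.027, 0, 0, 0]
  ]
}}

```text
clock: 12.88
tcp_pos: [0.5607, 0.1888, 0.1632]
orientation: [-2.388, -2.041, -0.0]
contact_force: [0.2, -0.3, 0.2]
grip_width: -0.0
```

Call:
{"fn": "send_rows", "kwargs": {
  "deltas": [
    [0, 0, 0, 0.005, 0, 0, 0],
    [0, 0, 0, 0.01, 0, 0, 0],
    [0, 0, 0, 0.014, 0, 0, 0],
    [0, 0, 0, 0.014, 0, 0, 0]
  ]
}}

```text
clock: 13.22
tcp_pos: [0.5609, 0.1888, 0.1613]
orientation: [2.388, 2.041, 0.001]
contact_force: [0.3, -0.2, 1.3]
grip_width: 0.0003
```

Call:
{"fn": "send_rows", "kwargs": {
  "deltas": [
    [0, 0, 0, 0.007, 0, 0, 0],
    [0, 0, 0, 0.014, 0, 0, 0],
    [0, 0, 0, 0.014, 0, 0, 0]
  ]
}}

```text
clock: 13.47
tcp_pos: [0.5608, 0.1888, 0.1589]
orientation: [2.388, 2.041, 0.0]
contact_force: [0.8, 0.1, 1.0]
grip_width: 0.0
```

Call:
{"fn": "send_rows", "kwargs": {
  "deltas": [
    [0, 0, 0, 0.007, 0, 0, 0],
    [0, 0, 0, 0.014, 0, 0, 0],
    [0, 0, 0, 0.014, 0, 0, 0]
  ]
}}

```text
clock: 13.72
tcp_pos: [0.5608, 0.1888, 0.1568]
orientation: [2.388, 2.041, 0.0]
contact_force: [1.1, 0.6, 0.9]
grip_width: -0.0002
```

Call:
{"fn": "send_rows", "kwargs": {
  "deltas": [
    [0, 0, 0, 0.007, 0, 0, 0],
    [0, 0, 0, 0.014, 0, 0, 0],
    [0, 0, 0, 0.014, 0, 0, 0]
  ]
}}

```text
clock: 13.97
tcp_pos: [0.5608, 0.1888, 0.1547]
orientation: [2.388, 2.041, 0.0]
contact_force: [1.2, 0.1, 1.1]
grip_width: 0.0
```

```bash
python3 - <<'E'
from h import *
s=grab('side')
cv2.imwrite('pics/push.png',cv2.resize(np.clip(s['pixels'][130:215,200:270,::-1]*1.4,0,255).astype(np.uint8),(490,595),interpolation=cv2.INTER_CUBIC))
E
```

```text
(no output)
```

View pics/push.png

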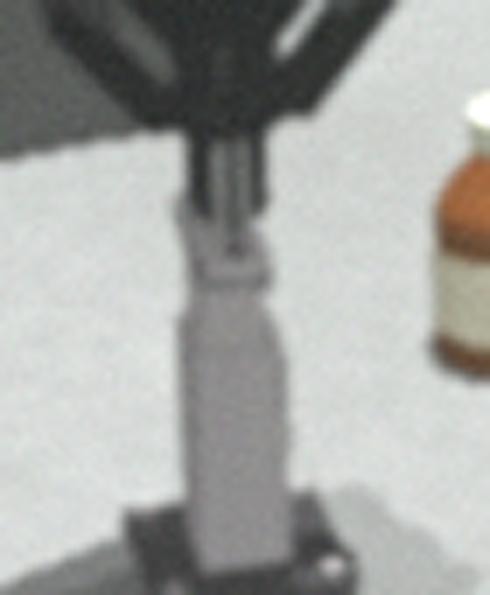

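The head's lower edge moved from crop row 265 to 285, about 8 mm, so the post follows the fingers with little force.

Call:
{"fn": "send_rows", "kwargs": {
  "deltas": [
    [0, 0, 0, 0.008, 0, 0, 0],
    [0, 0, 0, 0.016, 0, 0, 0],
    [0, 0, 0, 0.024, 0, 0, 0],
    [0, 0, 0, 0.032, 0, 0, 0],
    [0, 0, 0, 0.04, 0, 0, 0],
    [0, 0, 0, 0.04, 0, 0, 0]
  ]
}}

```text
clock: 14.52
tcp_pos: [0.5605, 0.1887, 0.1485]
orientation: [-2.388, -2.041, 0.001]
contact_force: [0.1, 0.3, 2.4]
grip_width: -0.0002
```

Call:
{"fn": "send_rows", "kwargs": {
  "deltas": [
    [0, 0, 0, 0.008, 0, 0, 0],
    [0, 0, 0, 0.016, 0, 0, 0],
    [0, 0, 0, 0.024, 0, 0, 0],
    [0, 0, 0, 0.032, 0, 0, 0],
    [0, 0, 0, 0.04, 0, 0, 0],
    [0, 0, 0, 0.04, 0, 0, 0]
  ]
}}

```text
clock: 15.02
tcp_pos: [0.5604, 0.1888, 0.1424]
orientation: [-2.388, -2.041, 0.001]
contact_force: [-0.3, -0.2, -0.1]
grip_width: 0.0002
```

Call:
{"fn": "send_rows", "kwargs": {
  "deltas": [
    [0, 0, 0, 0.007, 0, 0, 0],
    [0, 0, 0, 0.014, 0, 0, 0],
    [0, 0, 0, 0.014, 0, 0, 0]
  ]
}}

```text
clock: 15.27
tcp_pos: [0.5604, 0.1888, 0.1404]
orientation: [-2.388, -2.041, 0.001]
contact_force: [0.6, 0.4, 0.5]
grip_width: -0.0001
```

Call:
{"fn": "send_rows", "kwargs": {
  "deltas": [
    [0, 0, 0, 0.007, 0, 0, 0],
    [0, 0, 0, 0.014, 0, 0, 0],
    [0, 0, 0, 0.014, 0, 0, 0]
  ]
}}

```text
clock: 15.52
tcp_pos: [0.5605, 0.1888, 0.1383]
orientation: [-2.388, -2.041, 0.001]
contact_force: [-0.0, 0.1, 0.2]
grip_width: -0.0001
```

Call:
{"fn": "send_rows", "kwargs": {
  "deltas": [
    [0, 0, 0, 0.006, 0, 0, 0],
    [0, 0, 0, 0.01, 0, 0, 0],
    [0, 0, 0, 0.01, 0, 0, 0]
  ]
}}

```text
clock: 15.77
tcp_pos: [0.5606, 0.1888, 0.1369]
orientation: [-2.388, -2.041, 0.0]
contact_force: [0.5, -0.9, -0.1]
grip_width: -0.0002
```

Call:
{"fn": "send_rows", "kwargs": {
  "deltas": [
    [0, 0, 0, 0.006, 0, 0, 0],
    [0, 0, 0, 0.01, 0, 0, 0],
    [0, 0, 0, 0.01, 0, 0, 0]
  ]
}}

```text
clock: 16.02
tcp_pos: [0.5607, 0.1888, 0.1355]
orientation: [-2.388, -2.041, 0.0]
contact_force: [0.9, 1.0, -0.4]
grip_width: 0.0002
```

Call:
{"fn": "send_rows", "kwargs": {
  "deltas": [
    [0, 0, 0, 0.005, 0, 0, 0],
    [0, 0, 0, 0.005, 0, 0, 0]
  ]
}}

```text
clock: 16.18
tcp_pos: [0.5607, 0.1887, 0.1347]
orientation: [2.388, 2.041, -0.0]
contact_force: [0.2, 0.1, 0.2]
grip_width: -0.0002
```

Call:
{"fn": "send_rows", "kwargs": {
  "deltas": [
    [0, 0, 0, 0.006, 0, 0, 0],
    [0, 0, 0, 0.01, 0, 0, 0],
    [0, 0, 0, 0.01, 0, 0, 0]
  ]
}}

```text
clock: 16.43
tcp_pos: [0.5606, 0.1887, 0.1332]
orientation: [-2.388, -2.041, 0.0]
contact_force: [-0.0, 0.1, -0.2]
grip_width: 0.0001
```

Call:
{"fn": "send_rows", "kwargs": {
  "deltas": [
    [0, 0, 0, 0.006, 0, 0, 0],
    [0, 0, 0, 0.006, 0, 0, 0]
  ]
}}

```text
clock: 16.6
tcp_pos: [0.5606, 0.1888, 0.1323]
orientation: [-2.388, -2.041, 0.0]
contact_force: [-0.8, 0.6, -1.0]
grip_width: -0.0002
```

```bash
python3 st.py;python3 - <<'E'
from h import *
s=grab('side')
cv2.imwrite('pics/push2.png',cv2.resize(np.clip(s['pixels'][130:215,200:270,::-1]*1.4,0,255).astype(np.uint8),(490,595),interpolation=cv2.INTER_CUBIC))
E
```

```text
16.6 [0.5606 0.1888 0.1323] F [-0.8  0.6 -1. ] M [ 0.02  0.01 -0.03] w -0.0002
F tool [ 0.4 -0.9  1. ]
```

View pics/push2.png

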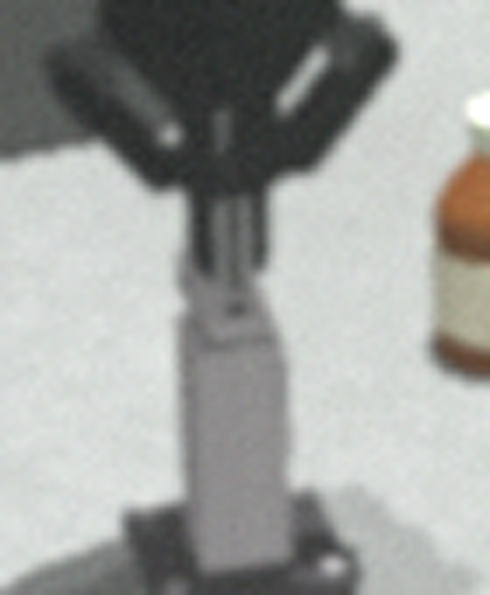

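The head's lower edge is now at row 345, about 33 mm lower in total, and a gap has opened under the fingertips. That suggests the button popped and the post dropped, so I'll confirm with a light touch.

Call:
{"fn": "send_rows", "kwargs": {
  "deltas": [
    [0, 0, 0, 0.006, 0, 0, 0],
    [0, 0, 0, 0.006, 0, 0, 0]
  ]
}}

```text
clock: 16.82
tcp_pos: [0.5606, 0.1888, 0.1314]
orientation: [-2.388, -2.041, 0.0]
contact_force: [0.2, 0.9, -0.3]
grip_width: 0.0001
```

Call:
{"fn": "send_rows", "kwargs": {
  "deltas": [
    [0, 0, 0, 0.006, 0, 0, 0],
    [0, 0, 0, 0.006, 0, 0, 0]
  ]
}}

```text
clock: 16.98
tcp_pos: [0.5608, 0.1888, 0.1307]
orientation: [-2.388, -2.041, -0.0]
contact_force: [0.5, 0.3, 0.9]
grip_width: 0.0003
```

Call:
{"fn": "send_rows", "kwargs": {
  "deltas": [
    [0, 0, 0, 0.006, 0, 0, 0],
    [0, 0, 0, 0.006, 0, 0, 0]
  ]
}}

```text
clock: 17.15
tcp_pos: [0.561, 0.189, 0.1304]
orientation: [-2.388, -2.041, -0.001]
contact_force: [-2.2, -0.4, 5.1]
grip_width: 0.0
```

Call:
{"fn": "send_rows", "kwargs": {
  "deltas": [
    [0, 0, 0, 0.004, 0, 0, 0],
    [0, 0, 0, 0.004, 0, 0, 0]
  ]
}}

```text
clock: 17.32
tcp_pos: [0.5612, 0.1891, 0.1303]
orientation: [-2.388, -2.041, -0.002]
contact_force: [-2.9, -0.1, 9.5]
grip_width: -0.0001
```

```bash
python3 st.py
```

```text
17.3167 [0.5612 0.1891 0.1303] F [-2.9 -0.1  9.5] M [-0.15  0.49  0.01] w -0.0001
F tool [-0.5 -2.9 -9.5]
```

Call:
{"fn": "send_rows", "kwargs": {
  "deltas": [
    [0, 0, 0, -0.1, 0, 0, 0],
    [0, 0, 0, -0.3, 0, 0, 0],
    [0, 0, 0, -0.55, 0, 0, 0],
    [0, 0, 0, -0.8, 0, 0, 0],
    [0, 0, 0, -0.9, 0, 0, 0],
    [0, 0, 0, -0.9, 0, 0, 0]
  ]
}}

```text
clock: 17.82
tcp_pos: [0.5631, 0.1893, 0.2688]
orientation: [2.387, 2.039, 0.012]
contact_force: [0.4, -0.4, -0.2]
grip_width: 0.0001
```

Call:
{"fn": "send_rows", "kwargs": {
  "deltas": [
    [0, -0.25, 0, 0, 0, 0, 0],
    [0, -0.5, 0, 0, 0, 0, 0],
    [0, -0.75, 0, 0, 0, 0, 0],
    [0, -1, 0, 0, 0, 0, 0],
    [0, -1, 0, 0, 0, 0, 0],
    [0, -1, 0, 0, 0, 0, 0]
  ]
}}

```text
clock: 18.32
tcp_pos: [0.5365, 0.0379, 0.2635]
orientation: [-2.393, -2.035, 0.002]
contact_force: [0.6, 1.9, 0.0]
grip_width: 0.0002
```

```bash
python3 st.py;python3 - <<'E'
from h import *
s=grab('side');f=grab('top')
def cr(f,x,y,w,h,W): return cv2.resize(np.clip(f['pixels'][y:y+h,x:x+w,::-1]*1.4,0,255).astype(np.uint8),(W,300),interpolation=cv2.INTER_CUBIC)
a=np.hstack([cr(s,200,150,70,60,350),cr(f,180,195,60,45,400)])
b=np.hstack([cv2.resize(s['pixels'][...,::-1],(375,281)),cv2.resize(f['pixels'][...,::-1],(375,281))])
cv2.imwrite('pics/fin.png',np.vstack([a,b]))
c=(.5598,.1892);an=np.radians(-9);x=np.array([np.cos(an),np.sin(an)]);y=np.array([-x[1],x[0]])
for u in(.0,.02,.04):
    pass
for zt in (.115,.119,.125): print(zt,proj(s,[[*(np.array(c)+x*i*.012+y*j*.03),zt-.014] for i,j in((1,-1),(-1,-1))]).round(1).tolist())
E
```

```text
18.3167 [0.5365 0.0379 0.2635] F [0.6 1.9 0. ] M [0.05 0.01 0.01] w 0.0002
F tool [ 2.   0.3 -0. ]
0.115 [[238.4, 181.4], [229.1, 182.6]]
0.119 [[238.4, 180.0], [229.0, 181.2]]
0.125 [[238.3, 177.9], [229.0, 179.1]]
```

View pics/fin.png

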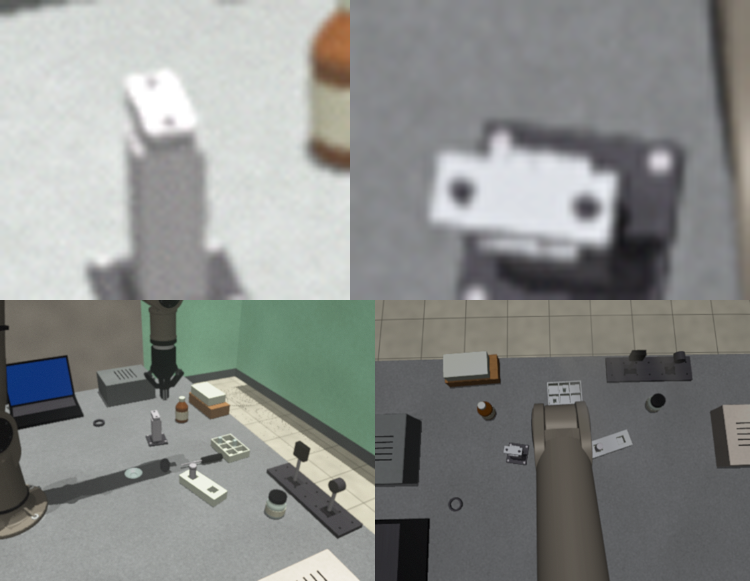

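```bash
python3 -c "
from h import *
print(r.hand_in())"
```

```text
the job is handed in; nothing more can be done
None
```

The post is in the square holder, foot down, and released. I'm fairly confident the button popped out through the window, but I couldn't see it directly. I handed the job in at about 18 s of the 67 s allowed.

**What I did:** I lifted the post from the rack with the jaws pinching the button flush, then turned it so the button faced the holder's window side. I lowered it into the bore and corrected once, after about 3 N of sideways contact. I let go with roughly 4 mm of the button inside the bore, then pushed the head down with closed fingertips and retreated.

**What the last checks showed:**
- **Stop height:** the push met a firm stop at 9.5 N, more than the 2 to 8 N needed to slide the post. The underside was then about 19 mm up, within the expected 15 to 25 mm and well above the bore floor at 8 mm.
- **Final pictures:** the post stands upright in the holder at that same height. The rack, the spare rod and the other visible things look undisturbed, but I only compared them by eye. The arm hid part of the top view.

**Doubts:**
- **Button not seen:** the window faces away from both cameras, so the pop is inferred from the stop height, the firm stop and a gap of about 2 mm that opened under the fingertips.
- **Window side:** I worked it out from a dark inner wall in the top view rather than seeing the window itself.
- **Low push force:** it read close to zero over roughly the last 11 mm before the stop. That is longer than the pop's 3 mm of play would explain; force noise may account for it. I did not do a tug test.

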